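# Hang the drained ladle back between its neighbours

## Robot

A 6-joint arm with a two-finger parallel gripper is mounted at the origin on a cart in front of the work surface, level with it; the furniture and walls round the work are solid. World frame = base frame: x ahead of the robot, y to its left, z up, the work surface at z = 0. Lengths are in m, angles in rad, forces in N, time in s.
With the tool pointing down it reaches from about 0.275 to 0.875 m from the base axis. Payload 12.5 kg.
Tool frame: the origin (TCP) lies on the mounting face of the last link; the fingertips stand 173 mm ahead of it and the grasp point (between the pads) lies ctrl.grasp_offset ahead of it (ctrl.grasp_offset is the distance from the TCP to the grasp point, in m); z points along the fingers, y is the line along which they close (so a half turn about z gives the same grasp; the last joint's range is limited). The gripper opens to 85 mm and grips with 20 to 120 N. Pads are 22 mm wide; open, the fingers measure 114 mm over their backs; the gripper's body (76 mm by 85 mm) begins 54 mm behind the grasp point. The pads swing forward as they close: fully open they stand 13 mm farther back than shut.
Start: joints at [-1.259, 0.351, 1.652, -0, 1.139, -0.085], TCP at [0.213, -0.507, 0.405] pointing down, gripper open.
Joint ranges: [-2.75, 2.75], [-0.79, 2.1], [0.01, 2.65], [-1.57, 4.71], [0.07, 3.14], [-2.87, 2.87]. Speed limits (rad/s): [2.22, 2.22, 2.79, 3.14, 3.14, 3.14].

## Interface

Orientations are given as a unit quaternion [x, y, z, w].
In Python, from bench import ctrl, get_image gives the robot as it stands.
- The arm moves only by the shell command python3 -m handwheel 'ROWS'. ROWS is a JSON object of lists of equal length, an entry for each row: "jaw": the opening, from 0 (shut) to 1 (fully open); "translation": the shift along the tool's x, y, z in mm, a list of three; "roll": the turn about the tool's z in degrees. A call has 1 to 5 rows; each row shifts and turns the commanded pose from where the row before left it, along the tool's axes as they then stand; what a row does not reach is not made up. A row lasts 1/8 s, in which the tool goes at most 62.5 mm and 10.7 degrees, less where a joint would pass 70% of its speed; a pose out of reach is approached as far as the arm can. A call is refused whole if a number of a shift passes 62.5 or a number of a turn 10.7, either way. A call with a gripper value outside its range is refused whole. The fingers move at their own pace and stop on an object; the grip force is fixed at half the most. Time passes only in rows, so rows that do not move let the fingers close. It gives the time, the measured TCP pose, the force, the opening and the grip force at its end, in the units of the state.
- ctrl.observe(): the state, without advancing time (a new reading comes with each control period).
- get_image(name): name is "side" or "top"; returns a dict with "image" (384x512x3 uint8, blue, green, red), "fx", "fy", "cx", "cy" (pixels), "k1" (the pictures are not rectified: a ray, as slopes to the right and down, at radius r is drawn at 1 + k1 r^2 times it, then the intrinsics apply), "xyz" and "attitude" of the camera in the world. Camera axes: x right, y up, looking along -z (the intrinsics and any distortion apply to the point x, -y, -z); pixel columns grow to the right and rows downward; lengths in m; the calibration is good to about 2 mm. A picture is of the moment at which its call begins. There is no depth.
- ctrl.sign_off(): hands the job in; it is judged then, once.
The state is a dict: "time_s": time; "qpos": joint angles; "joint_vel": joint speeds; "tau": joint torques, N m; "tcp_pos": TCP position; "orientation": TCP orientation; "contact_force": force on the tool from outside, world axes, zero at the start; "torque": the same for the moment, N m; "finger_gap": finger opening in m; "grasp_force": force on a finger pad.
Only numpy, scipy, OpenCV 4.12 (cv2) and the standard library are available. Lean on these libraries where they do the work, as an engineer would, in place of code of your own. Each camera call takes 0.05 s, during which the arm holds its last target. There are 200 camera calls.

## Task

Hang the ladle from the small drip stand back on the utensil rack, between the turner and the skimmer, fully hooked over the bar, with its grip on the robot's side of the bar like theirs. They hang too close together, so first slide them apart along the bar without lifting them off or knocking them down; at the end all three must hang upright and still without touching one another, and everything else on the worktop stays where it is.

Things in the scene. Friction and masses are not known exactly. Their poses are not given: they have to be found in the camera images.
- rack: Fixed utensil rack: a round steel bar, 10 mm thick, along the rack's y axis on two upright ends at y = +-155 mm (10 mm thick; the bar is straight to y = +-143 mm), each on a foot 90 x 26 x 10 mm; a thin rod 11 mm high joins the feet at x = +35 mm. Origin on the worktop under the bar's middle; x points away from the robot, z up.
- rack_bar (a point): Middle of the rack's bar, on the bar's axis, 170 mm above the worktop; axes as the rack's.
- drip_stand: Fixed drip stand: round dark foot, 120 mm across and 9 mm high, with a post 10 mm thick at its y = -50 mm that bends over into a round bar, 10 mm thick, along the stand's y axis to a free end with a 14 mm ball at y = +42 mm; bar axis 170 mm above the worktop. Origin on the worktop under the bar at y = 0. Its x axis points roughly away from the robot.
- ladle: Small ladle, 190 mm long, 0.12 kg, hooked on the drip stand's bar, grip on the stand's -x side. Origin: where a bar's axis lies when the hook is seated; y along the bar, z up, x away from the grip. Steel stem 16 mm wide (y) at x=-13.5 mm, from the grip down to z=-48 mm, then slanting to the bowl's rim. To unhook, lift over 35 mm, draw to its -x (bowl under the bar, prong over it); hang in reverse.
- ladle_top (a point): Top end of the ladle's black grip, a bar 9 x 18 mm (x by y) that reaches from here 52 mm down; it lies 62 mm above and 13.5 mm to -x of the ladle's origin.
- ladle_prong (a point): Lower tip of the hook's prong, 27 mm below and 16 mm to +x of the ladle's origin. The prong stands at x=+13.5 mm, is 16 mm wide (y), 3 mm thick, and leaves a mouth 24 mm wide to the stem; the hook's roof, an inverted V, tops out 9 mm above the origin.
- ladle_bowl (a point): Underside of the ladle's round open bowl, 60 mm across at its rim and 30 mm deep, centred under the bar: 127 mm below and 6 mm to +x of the ladle's origin.
- turner: Slotted turner hung loose on the rack's bar, grip to the robot: flat rectangular slotted blade, 76 mm wide (y), 3 mm thick, z=-54 to -126 mm, under the bar. Weight, hook, grip, stem, origin and axes as the ladle's. Left or right of the skimmer at random. A sideways push of about 0.3 N on its grip slides it along the bar; its blade meets the rack's upright about 110 mm from the rack's middle.
- skimmer: Skimmer hung loose on the rack's bar, grip to the robot: flat round perforated disc, 80 mm across, 3 mm thick, centre at z=-86 mm, under the bar. Weight, hook, grip, stem, origin and axes as the ladle's. It slides, and meets the rack's upright, like the turner.
- tin_tall: Bystander: food tin, 76 mm across, 110 mm high, standing in front between stand and rack. Origin under its centre.
- tin_flat: Bystander: flat food tin, 86 mm across, 40 mm high, in front of the rack. Origin under its centre.
- shaker: Bystander: small white bottle with a white cap, 51 mm across, 83 mm high, in front of the rack's left end. Origin under its centre.
- flask: Bystander: vacuum flask, 73 mm across, 226 mm high, behind the rack's left end. Origin under its centre.

How it is judged:
By the outcome, as a careful person would: the job done as asked, in the order asked, and still so for the second after the job is handed in, with the robot touching nothing.
It also fails if it takes over 72 s, if anything falls off the work surface, if the arm or the gripper's body presses on something with over 40 N, if the wrist force passes 120 N, or if a joint passes its speed limit or range.

## Working session

There is one attempt and no reset: what is moved stays moved. The work goes in short steps, Python scripts to look and compute and a shell command to move; the robot and the scene stay as the last step left them, time stands still between calls to the robot, and variables do not carry over. Pictures are saved under pics/ and viewed, at most 10 in all, crops included, and the job is handed in when it is done.

```bash
ls; mkdir -p pics
python3 - <<'E'
from bench import ctrl,get_image
import cv2
s=ctrl.observe(); print(s, ctrl.grasp_offset)
for n in("side","top"):
    d=get_image(n); cv2.imwrite(f"pics/{n}0.png",d["image"]); print(n,{k:v for k,v in d.items() if k!="image"})
E
```

```text
pics
{'time_s': 0.0, 'qpos': array([-1.25858741e+00,  3.51238520e-01,  1.65243406e+00, -2.31752970e-06,
        1.13910256e+00, -8.45994087e-02]), 'joint_vel': array([ 6.83327549e-04, -1.28925769e-03,  1.52468642e-03, -2.51815695e-04,
       -2.48648188e-04, -8.47331823e-05]), 'tau': array([ 2.26655240e-03, -5.06100440e+01, -2.91401160e+01,  4.39296923e-05,
        4.55956324e-03, -5.21142724e-06]), 'tcp_pos': array([ 0.21254518, -0.50712858,  0.40415326]), 'orientation': array([ 9.80382107e-01,  1.97105493e-01, -6.81860610e-05, -5.87295234e-04]), 'contact_force': array([ 0.33496596, -0.14956531,  0.44326686]), 'torque': array([ 0.00569176,  0.01915331, -0.00368737]), 'grasp_force': 0.0, 'finger_gap': 0.08542573472060663} 0.1547
side {'fx': 408.9689058263924, 'fy': 408.9689058263924, 'cx': 253.95744521375875, 'cy': 190.94942577793364, 'k1': -0.06878906861095928, 'xyz': array([ 0.26045331, -1.11486533,  0.69529271]), 'attitude': array([ 0.52199986, -0.06416024, -0.09506146,  0.84519993])}
top {'fx': 379.0083625311007, 'fy': 379.0083625311007, 'cx': 253.60975586992993, 'cy': 190.68289175998274, 'k1': -0.09935052627482394, 'xyz': array([ 0.42476743, -0.0431771 ,  1.15499569]), 'attitude': array([ 0.0239218 , -0.04148415, -0.70189532,  0.71066854])}
```

Run:
```python
import cv2
for n in("side","top"):
    cv2.imwrite(f"pics/{n}0b.png",cv2.resize(cv2.imread(f"pics/{n}0.png"),(800,600),interpolation=cv2.INTER_CUBIC))
```

```text
(no output)
```

View pics/side0b.png

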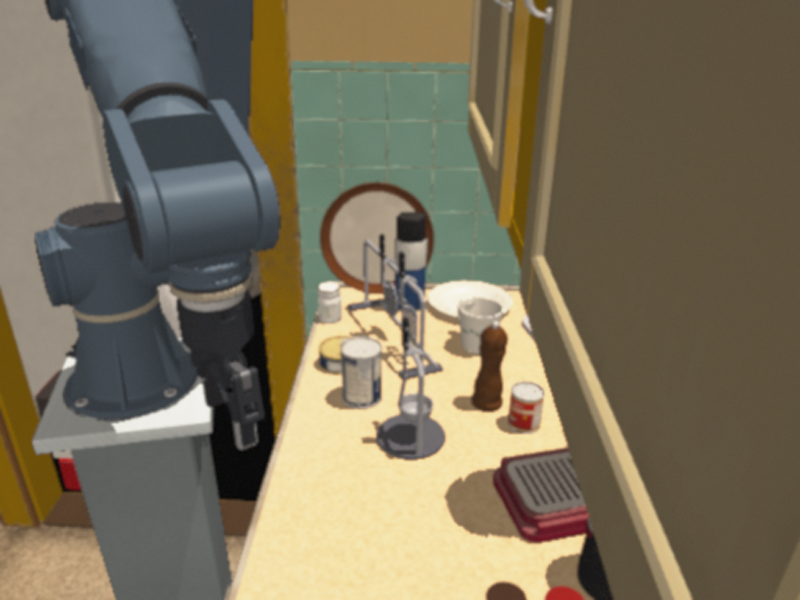

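View pics/top0b.png

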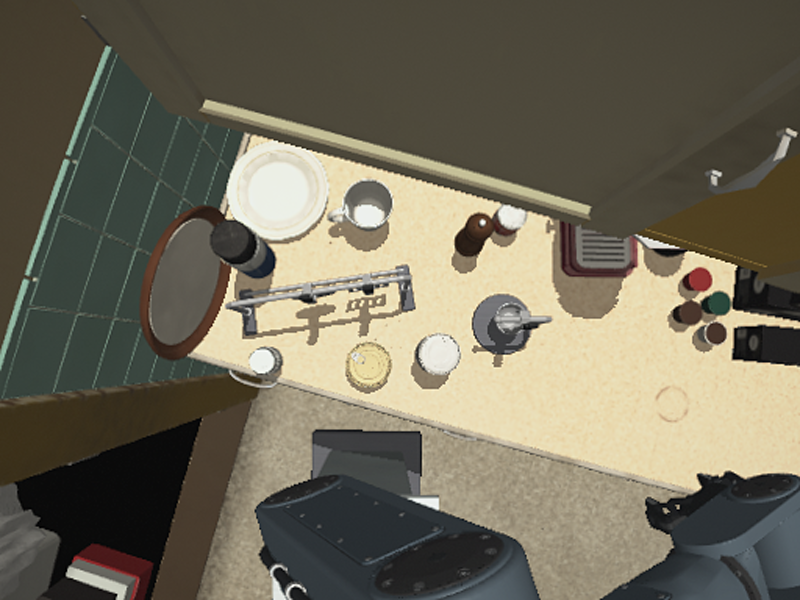

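Side view: stand at (410,435), with the ladle on it. The rack runs from (385,270) to (415,360), and the arm is on the left. Top view: rack bar from (230,305) to (408,270), stand at (503,322), turner's blade shadow at (365,300) and skimmer's to its left. Next I'll enlarge both.

Run:
```python
import cv2
t=cv2.imread("pics/top0.png"); s=cv2.imread("pics/side0.png")
# top crop cols 135-355 rows 150-260 ; 
a=t[155:245,140:360]; cv2.imwrite("pics/tcrop.png",cv2.resize(a,(792,324),interpolation=cv2.INTER_CUBIC)) #x3.6
b=s[130:300,195:310]; cv2.imwrite("pics/scrop.png",cv2.resize(b,None,fx=3.5,fy=3.5,interpolation=cv2.INTER_CUBIC))
```

```text
(no output)
```

View pics/tcrop.png

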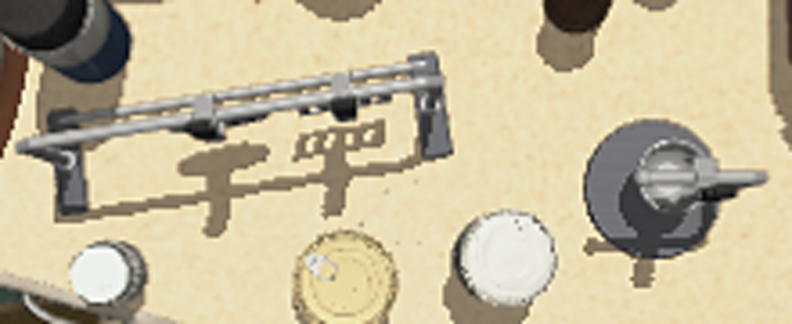

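View pics/scrop.png

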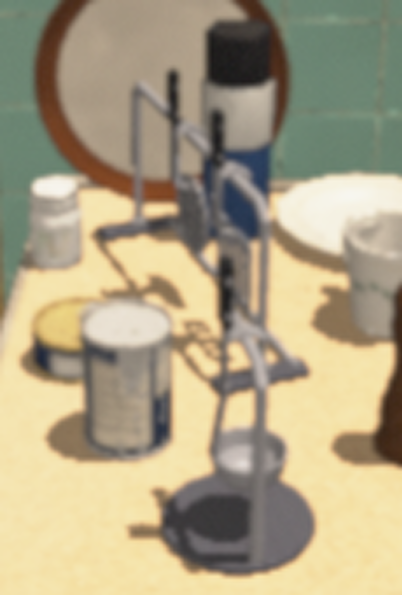

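Top crop: skimmer hook at (205,120), turner hook at (345,95), bar from (20,147) to (437,82). The ladle's bowl is at (675,175), with the stand's bend on the right at (765,178). Side crop: grip tops are skimmer (173,72), turner (216,113) and ladle (228,258).

```bash
cat > h.py <<'E'
import numpy as np, cv2
from scipy.spatial.transform import Rotation as R
from scipy.optimize import least_squares
F=np.diag([1.,-1,-1])
class Cam:
    def __init__(s,d):
        s.K=np.array([[d["fx"],0,d["cx"]],[0,d["fy"],d["cy"]],[0,0,1]]); s.D=np.array([d["k1"],0,0,0]); s.c=np.array(d["xyz"]); s.R=R.from_quat(d["attitude"]).as_matrix()@F
    def proj(s,P):
        P=np.atleast_2d(P); q=(P-s.c)@s.R
        return cv2.projectPoints(q,np.zeros(3),np.zeros(3),s.K,s.D)[0].reshape(-1,2)
    def ray(s,uv):
        n=cv2.undistortPoints(np.array(uv,float).reshape(-1,1,2),s.K,s.D).reshape(-1,2)
        return np.c_[n,np.ones(len(n))]@s.R.T
    def atz(s,uv,z):
        r=s.ray(uv); return s.c+r*((z-s.c[2])/r[:,2])[:,None]
def cams():
    q=np.array
    T=dict(fx=379.0083625311007,fy=379.0083625311007,cx=253.60975586992993,cy=190.68289175998274,k1=-0.09935052627482394,xyz=[0.42476743,-0.0431771,1.15499569],attitude=[0.0239218,-0.04148415,-0.70189532,0.71066854])
    S=dict(fx=408.9689058263924,fy=408.9689058263924,cx=253.95744521375875,cy=190.94942577793364,k1=-0.06878906861095928,xyz=[0.26045331,-1.11486533,0.69529271],attitude=[0.52199986,-0.06416024,-0.09506146,0.84519993])
    return Cam(T),Cam(S)
T,S=cams()
def tri(ut,us):
    return least_squares(lambda p:np.r_[T.proj(p)[0]-ut,S.proj(p)[0]-us],[.5,0,.1]).x
tc=lambda u,v:(140+(u-1.3)/3.6,155+(v-1.3)/3.6)
sc=lambda u,v:(195+(u-1.25)/3.5,130+(v-1.25)/3.5)
def world(p,L): # p=x,y,yaw
    c,s_=np.cos(p[2]),np.sin(p[2]); L=np.atleast_2d(L)
    return np.c_[p[0]+c*L[:,0]-s_*L[:,1],p[1]+s_*L[:,0]+c*L[:,1],L[:,2]]
E
python3 - <<'E'
from h import *
np.set_printoptions(precision=4,suppress=True)
# rack fit
obs=[((-.045,.168,.01),(60,213)),((-.045,.142,.01),(86,208)),((-.045,-.142,.01),(424,161)),((-.045,-.168,.01),(453,153)),((.045,-.168,.01),(435,52)),((.045,-.142,.01),(410,56)),((.045,.168,.01),(48,113)),((.045,.142,.01),(76,108)),((0,.155,.17),(22,147)),((0,-.155,.17),(437,83))]
L=np.array([o[0] for o in obs]); U=np.array([tc(*o[1]) for o in obs])
r=least_squares(lambda p:(T.proj(world(p,L))-U).ravel(),[.5,.2,0.1]); print("rack",r.x); print(r.fun.reshape(-1,2))
p=r.x
for a in [(0,.155,.17),(0,-.155,.17)]:
    q=S.proj(world(p,a))[0]; print("bar end side crop",(q-[195,130])*3.5+1.25)
for n,y in (("skim",(205,117)),("turn",(345,92))):
    w=T.atz([tc(*y)],.178)[0]; d=w[:2]-p[:2]; c,s=np.cos(p[2]),np.sin(p[2]); print(n,"rack local",c*d[0]+s*d[1],-s*d[0]+c*d[1])
for n,us in (("skim",(173,72)),("turn",(216,113)),("ladle",(228,258))):
    w=S.atz([sc(*us)],.232)[0]; d=w[:2]-p[:2]; c,s=np.cos(p[2]),np.sin(p[2]); print(n,"side@.232",w,"local",c*d[0]+s*d[1],-s*d[0]+c*d[1], "topcrop",(T.proj(w)[0]-[140,155])*3.6+1.3)
print("stand foot c",T.atz([tc(651,188)],.009),"tall",T.atz([tc(505,258)],.11),"flat",T.atz([tc(346,282)],.04),"shaker",T.atz([tc(99,273)],.083),"flask",T.atz([tc(40,30)],.226))
print("ball/bend",T.atz([tc(765,178)],.17),"bowl c rim",T.atz([tc(676,176)],.073),T.atz([tc(676,176)],.17))
print("tcp->top crop",T.proj([.2125,-.507,.25]))
E
python3 - <<'E'
import cv2
t=cv2.imread("pics/top0.png"); cv2.imwrite("pics/stand.png",cv2.resize(t[180:235,295:360],None,fx=10,fy=10,interpolation=cv2.INTER_CUBIC))
E
```

```text
rack [0.5265 0.0645 0.1649]
[[-0.2977  0.8549]
 [ 0.9635  0.9575]
 [ 0.0238 -0.144 ]
 [ 0.4346  0.7831]
 [ 0.839  -0.2212]
 [-0.6277 -0.0742]
 [-0.8084 -0.6763]
 [-0.1629 -0.5728]
 [-1.1593 -0.4309]
 [ 0.8311 -0.4207]]
bar end side crop [134.4013  81.0811]
bar end side crop [262.1212 207.441 ]
skim rack local -0.0009717641076586051 0.016627210976292318
turn rack local 0.0017690256292946412 -0.08555603578050025
skim side@.232 [0.511  0.0752 0.232 ] local -0.013566330417261163 0.013139295039136644 topcrop [202.7866 126.402 ]
turn side@.232 [ 0.5265 -0.027   0.232 ] local -0.015028985029460906 -0.09029648624331664 topcrop [353.7999 105.6991]
ladle side@.232 [ 0.4743 -0.2801  0.232 ] local -0.1080274893296764 -0.33139846324927813 topcrop [722.8428 186.7105]
stand foot c [[ 0.4845 -0.2756  0.009 ]] tall [[ 0.4244 -0.1422  0.11  ]] flat [[ 0.4035 -0.0195  0.04  ]] shaker [[0.4086 0.173  0.083 ]] flask [[0.5767 0.1903 0.226 ]]
ball/bend [[ 0.4844 -0.3275  0.17  ]] bowl c rim [[ 0.491  -0.2829  0.073 ]] [[ 0.4851 -0.2614  0.17  ]]
tcp->top crop [[433.1794 314.0447]]
```

View pics/stand.png

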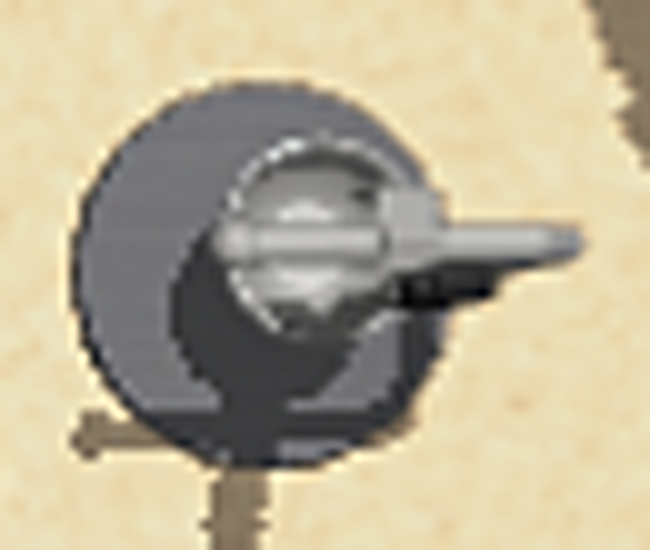

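Stand close-up: ball end at (232,242), bend at (575,240), hook roof at about (412,212). The grip is the dark area, columns 400–495 and rows 265–305, leaning right with height.

```bash
cat >> h.py <<'E'
RACK=np.array([.5265,.0645,.1649])
def goto(gp,yaw=None):
    "deltas in tool axes (mm) and roll (deg) to bring the grasp point to gp with tool x at yaw"
    from bench import ctrl
    s=ctrl.observe(); M=R.from_quat(s["orientation"]).as_matrix()
    g=s["tcp_pos"]+M[:,2]*ctrl.grasp_offset; d=M.T@(np.array(gp)-g)*1e3
    y=np.arctan2(M[1,0],M[0,0])
    out="t %.2f grasp %s yaw %.2f tilt %.4f F %s gap %.4f gf %.1f | delta now %s"%(s["time_s"],g.round(4),np.degrees(y),M[2,2],s["contact_force"].round(2),s["finger_gap"],s["grasp_force"],d.round(1))
    if yaw is not None:
        c,s_=np.cos(yaw),np.sin(yaw); N=np.array([[c,s_,0],[s_,-c,0],[0,0,-1]]).T
        out+=" | roll %.1f then %s"%(np.degrees(y-yaw),(N.T@(np.array(gp)-g)*1e3).round(1))
    print(out)
E
python3 - <<'E'
from h import *
np.set_printoptions(precision=4,suppress=True)
z=lambda u,v:(295+(u+.5)/10-.5,180+(v+.5)/10-.5)
b=T.atz([z(232,242)],.17)[0]; e=T.atz([z(575,240)],.17)[0]
yaw=np.arctan2(-(b-e)[0],(b-e)[1]); print("ball",b,"bend",e,"len",np.linalg.norm(b-e),"yaw",np.degrees(yaw))
o=e+(b-e)*55/np.linalg.norm(b-e)/1e3; print("stand o",o)
h=T.atz([z(412,212)],.179)[0];print("hook roof",h,"along",(h-o)[1])
for zz in(.222,.232,.242): print("ladle top at",zz,T.atz([z(457,283)],zz)[0],S.atz([sc(228,258)],zz)[0])
print("tri ladle top",tri(z(457,283),sc(228,258)))
print("tri skim",tri(tc(202,128),sc(173,72)),"turn",tri(tc(352,107),sc(216,113)))
# bar height check in both views: stand bend
print("tri stand ball?",S.proj([b])*1,(S.proj([b])[0]-[195,130])*3.5,(S.proj([o])[0]-[195,130])*3.5,(S.proj([e])[0]-[195,130])*3.5)
g=world(RACK,[-.0135,-.036,.206])[0]; 
goto([g[0],g[1],.30],RACK[2]); print(g)
E
```

```text
ball [ 0.4842 -0.2357  0.17  ] bend [ 0.4858 -0.3273  0.17  ] len 0.09159160915908342 yaw 0.9739705919193916
stand o [ 0.4849 -0.2723  0.17  ]
hook roof [ 0.4921 -0.2815  0.179 ] along -0.009141588355520147
ladle top at 0.222 [ 0.4715 -0.2822  0.222 ] [ 0.4789 -0.2621  0.222 ]
ladle top at 0.232 [ 0.471  -0.2797  0.232 ] [ 0.4743 -0.2801  0.232 ]
ladle top at 0.242 [ 0.4705 -0.2771  0.242 ] [ 0.4697 -0.2981  0.242 ]
tri ladle top [ 0.4727 -0.28    0.232 ]
tri skim [0.5103 0.0757 0.2318] turn [ 0.5261 -0.0259  0.2315]
tri stand ball? [[258.9963 216.2759]] [223.9871 301.9657] [237.1364 327.1824] [258.5064 368.1577]
t 0.10 grasp [ 0.2125 -0.507   0.2495] yaw 22.74 tilt -1.0000 F [-0.04 -0.58  0.64] gap 0.0855 gf 0.0 | delta now [ 489.1 -373.8  -50.1] | roll 13.3 then [ 390.  -476.2  -50.5]
[0.5191 0.0268 0.206 ]
```

Grip tops triangulate to z≈0.232, which agrees with the text. I'll move above the gap between turner and skimmer with the jaws shut.

```bash
python3 -m handwheel '{"jaw":[0,0,0,0,0],"translation":[[0,0,-25],[0,0,-25.5],[39,-47.6,0],[39,-47.6,0],[39,-47.6,0]],"roll":[10.7,2.6,0,0,0]}' | tail -3
python3 -m handwheel '{"jaw":[0,0,0,0,0],"translation":[[39,-47.6,0],[39,-47.6,0],[39,-47.6,0],[39,-47.6,0],[39,-47.6,0]],"roll":[0,0,0,0,0]}' | tail -3
python3 -m handwheel '{"jaw":[0,0,0,0],"translation":[[39,-47.6,0],[39,-47.6,0],[0,0,0],[0,0,0]],"roll":[0,0,0,0]}' | tail -3
python3 -c "
from h import *
g=world(RACK,[-.0135,-.036,.206])[0]; goto(g,RACK[2])"
```

```text
contact_force: [-0.0, -1.1, -0.3]
finger_gap: 0.0001
grasp_force: 0.0
contact_force: [0.5, -0.4, -0.3]
finger_gap: -0.0
grasp_force: 0.0
contact_force: [0.5, 0.3, -0.6]
finger_gap: -0.0003
grasp_force: 0.0
t 1.85 grasp [0.5189 0.026  0.3001] yaw 9.46 tilt -1.0000 F [ 0.52  0.31 -0.58] gap -0.0003 gf 0.0 | delta now [ 0.4 -0.7 94.1] | roll 0.0 then [ 0.3 -0.7 94.1]
```

```bash
python3 -m handwheel '{"jaw":[0,0,0,0,0],"translation":[[0,-0.7,30],[0,0,30],[0,0,24],[0,0,10],[0,0,0]],"roll":[0,0,0,0,0]}' | tail -3
python3 -m handwheel '{"jaw":[0,0,0,0,0],"translation":[[0,-10,0],[0,-5,0],[0,-4,0],[0,-4,0],[0,-4,0]],"roll":[0,0,0,0,0]}' | tail -3
python3 -m handwheel '{"jaw":[0,0,0,0,0],"translation":[[0,-5,0],[0,-5,0],[0,-5,0],[0,-5,0],[0,-5,0]],"roll":[0,0,0,0,0]}' | tail -3
python3 - <<'E'
from h import *
from bench import get_image
goto(world(RACK,[-.0135,.0715,.206])[0],RACK[2])
t=get_image("top")["image"]; s=get_image("side")["image"]
a=cv2.resize(t[155:225,140:275],None,fx=3.6,fy=3.6,interpolation=cv2.INTER_CUBIC); b=cv2.resize(s[140:225,225:290],None,fx=4.5,fy=4.5,interpolation=cv2.INTER_CUBIC)
c=np.zeros((max(a.shape[0],b.shape[0]),a.shape[1]+b.shape[1],3),np.uint8); c[:a.shape[0],:a.shape[1]]=a; c[:b.shape[0],a.shape[1]:]=b
cv2.imwrite("pics/p1.png",c); print(c.shape)
E
```

```text
contact_force: [0.2, -0.8, 1.0]
finger_gap: -0.0001
grasp_force: 0.0
contact_force: [-2.0, -1.4, 10.5]
finger_gap: -0.0002
grasp_force: 5.3
contact_force: [0.2, -0.8, 1.6]
finger_gap: 0.0005
grasp_force: 0.9
t 3.73 grasp [0.5105 0.0786 0.2064] yaw 9.44 tilt -1.0000 F [ 0.18 -0.81  1.64] gap 0.0005 gf 0.9 | delta now [ -0.1 -55.    0.4] | roll -0.0 then [ -0.1 -55.    0.4]
(382, 778, 3)
```

View pics/p1.png

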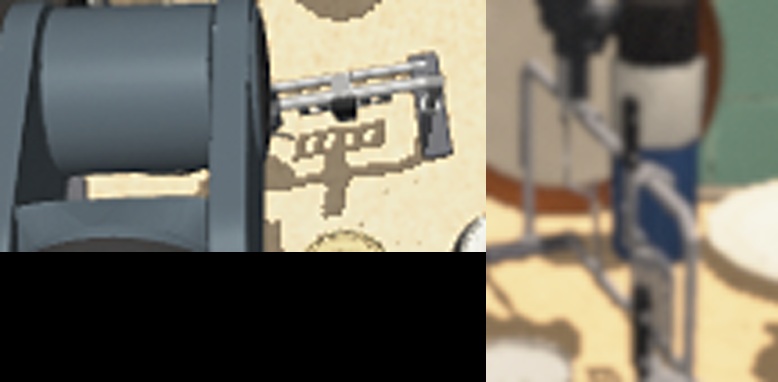

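The side view shows the finger at (570,70) with a thin stem-like line below it, and the skimmer's disc can't be made out. The 10 N vertical force suggests the tip touched the hook roof. I'll back off and look again.

```bash
python3 -m handwheel '{"jaw":[0,0,0,0,0],"translation":[[0,8,0],[0,12,0],[0,10,-30],[0,0,-60],[0,0,-60]],"roll":[0,0,0,0,0]}' 
python3 -m handwheel '{"jaw":[0,0,0,0,0],"translation":[[-50,30,0],[-60,0,0],[-60,0,0],[-30,0,0],[0,0,0]],"roll":[0,0,0,0,0]}' | tail -3
python3 - <<'E'
from h import *
from bench import get_image
goto(world(RACK,[-.0135,.0715,.206])[0],RACK[2])
t=get_image("top")["image"]; s=get_image("side")["image"]
a=cv2.resize(t[155:225,140:275],None,fx=3.6,fy=3.6,interpolation=cv2.INTER_CUBIC); b=cv2.resize(s[140:235,225:290],None,fx=4.5,fy=4.5,interpolation=cv2.INTER_CUBIC)
c=np.zeros((max(a.shape[0],b.shape[0]),a.shape[1]+b.shape[1],3),np.uint8); c[:a.shape[0],:a.shape[1]]=a; c[:b.shape[0],a.shape[1]:]=b
cv2.imwrite("pics/p2.png",c); print(c.shape)
E
```

```text
time_s: 4.45
tcp_pos: [0.5155, 0.0476, 0.5126]
orientation: [0.997, 0.082, -0.0, -0.0]
contact_force: [0.3, 0.6, -0.8]
finger_gap: -0.0003
grasp_force: 0.0
contact_force: [0.3, 0.8, -0.5]
finger_gap: -0.0
grasp_force: 0.0
t 5.08 grasp [ 0.322  -0.0144  0.3567] yaw 9.34 tilt -1.0000 F [ 0.34  0.84 -0.48] gap -0.0000 gf 0.0 | delta now [ 200.8 -116.2  150.9] | roll -0.1 then [ 201.2 -115.8  150.7]
(428, 778, 3)
```

View pics/p2.png

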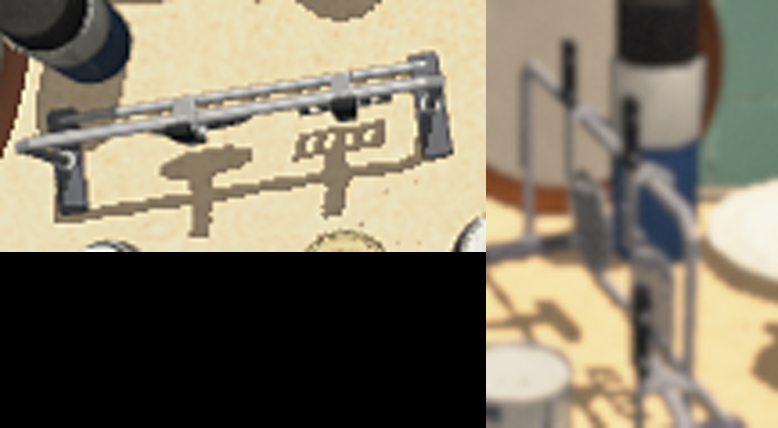

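The skimmer still hangs upright, its hook now at about (184,112) in the top crop; the turner is unchanged at (345,95). In the side crop its grip top is at (569,42).

```bash
cat >> h.py <<'E'
def loc(w,p=RACK):
    d=np.array(w)[:2]-p[:2]; c,s=np.cos(p[2]),np.sin(p[2]); return np.array([c*d[0]+s*d[1],-s*d[0]+c*d[1]])*1e3
E
python3 - <<'E'
from h import *
sp=lambda u,v:(225+(u-486+.5)/4.5-.5,140+(v+.5)/4.5-.5)
for n,us,h in (("sk",(569,41),(184,110)),("tu",(631,97),(345,92))):
    print(n,loc(S.atz([sp(*us)],.232)[0]),loc(T.atz([tc(*h)],.178)[0]))
goto(world(RACK,[-.0135,.000,.214])[0],RACK[2])
E
```

```text
sk [-11.73709749  26.76228981] [ 6.31174803 30.88363328]
tu [-11.41844886 -85.35975124] [  1.76130971 -85.54684961]
t 5.17 grasp [ 0.3236 -0.0142  0.3567] yaw 9.38 tilt -1.0000 F [-0.3  -0.49 -1.17] gap 0.0001 gf 0.0 | delta now [199.4 -44.6 142.8] | roll -0.1 then [199.6 -44.3 142.7]
```

Pushing on the high grip tilted it. I'll push lower, with the finger set further to the robot side so it clears the bar and presses the stem at bar height.

```bash
python3 -m handwheel '{"jaw":[0,0,0,0,0],"translation":[[50,-5,0],[50,-5,0],[50,-5,0],[41,-4.3,30],[0,0,50]],"roll":[0,0,0,0,0]}' | tail -3
python3 -m handwheel '{"jaw":[0,0,0,0,0],"translation":[[0,0,50],[0,0,40],[0,0,11.7],[0,-10,0],[0,-10,0]],"roll":[0,0,0,0,0]}' | tail -3
python3 -m handwheel '{"jaw":[0,0,0,0,0],"translation":[[0,-5,0],[0,-4,0],[0,-4,0],[0,-4,0],[0,-4,0]],"roll":[0,0,0,0,0]}' | tail -3
python3 -m handwheel '{"jaw":[0,0,0,0,0],"translation":[[0,-4,0],[0,-4,0],[0,-4,0],[0,-4,0],[0,-4,0]],"roll":[0,0,0,0,0]}' | tail -3
python3 - <<'E'
from h import *
goto(world(RACK,[-.022,.0715,.175])[0],RACK[2])
E
```

```text
contact_force: [-0.3, 0.2, -1.5]
finger_gap: -0.0001
grasp_force: 0.0
contact_force: [0.6, 0.2, -0.1]
finger_gap: 0.0002
grasp_force: 0.0
contact_force: [-0.2, 0.2, 1.9]
finger_gap: -0.0
grasp_force: 0.0
contact_force: [0.2, -1.5, 0.4]
finger_gap: -0.0002
grasp_force: 0.0
t 7.67 grasp [0.4984 0.0971 0.1748] yaw 9.44 tilt -1.0000 F [ 0.16 -1.54  0.36] gap -0.0002 gf 0.0 | delta now [  0.4 -34.8  -0.2] | roll -0.0 then [  0.4 -34.8  -0.2]
```

Forces are small. I'll finish this push, then clear the skimmer and push the turner about 13 mm the other way.

```bash
python3 -m handwheel '{"jaw":[0,0,0,0,0],"translation":[[0,-4,0],[0,-4,0],[0,-4,0],[0,-4,0],[0,-4,0]],"roll":[0,0,0,0,0]}' | tail -3
python3 -m handwheel '{"jaw":[0,0,0,0,0],"translation":[[0,-4,0],[0,-4,0],[0,-4,0],[0,-2.8,0],[0,0,0]],"roll":[0,0,0,0,0]}' | tail -3
python3 -m handwheel '{"jaw":[0,0,0,0,0],"translation":[[0,3,0],[0,10,0],[0,30,0],[0,40,0],[0,35,0]],"roll":[0,0,0,0,0]}' | tail -3
python3 - <<'E'
from h import *
from bench import get_image
goto(world(RACK,[-.022,-.0765,.175])[0],RACK[2])
t=get_image("top")["image"]; s=get_image("side")["image"]
a=cv2.resize(t[155:225,140:275],None,fx=3.6,fy=3.6,interpolation=cv2.INTER_CUBIC); b=cv2.resize(s[140:235,225:290],None,fx=4.5,fy=4.5,interpolation=cv2.INTER_CUBIC)
c=np.zeros((max(a.shape[0],b.shape[0]),a.shape[1]+b.shape[1],3),np.uint8); c[:a.shape[0],:a.shape[1]]=a; c[:b.shape[0],a.shape[1]:]=b
cv2.imwrite("pics/p3.png",c)
E
```

```text
contact_force: [-0.8, -0.3, 0.6]
finger_gap: 0.0003
grasp_force: 0.0
contact_force: [-0.5, -0.2, 0.3]
finger_gap: 0.0006
grasp_force: 0.0
contact_force: [-0.3, 1.1, 0.6]
finger_gap: -0.0001
grasp_force: 0.0
t 9.55 grasp [0.5122 0.0129 0.1748] yaw 9.42 tilt -1.0000 F [-0.29  1.11  0.64] gap -0.0001 gf 0.0 | delta now [ 0.6 27.9 -0.2] | roll -0.0 then [ 0.6 27.9 -0.2]
```

View pics/p3.png

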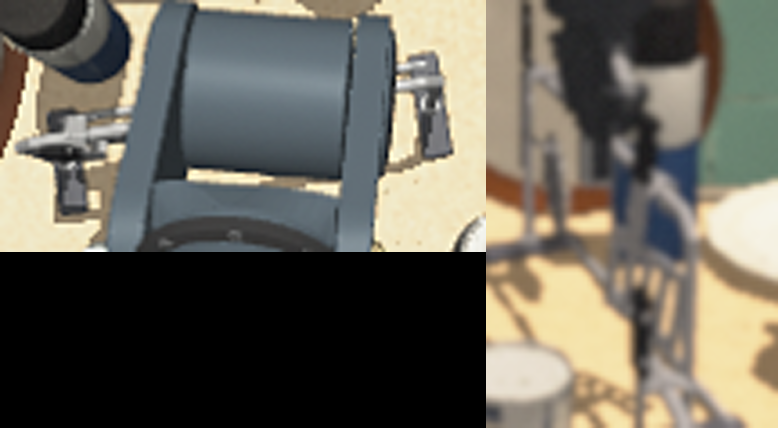

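The gripper's body (bottom at about 0.229) is catching the turner's grip top, and the turner looks twisted. I'll back off toward the middle, rise and look again.

```bash
python3 -m handwheel '{"jaw":[0,0,0,0,0],"translation":[[0,-4,0],[0,-8,0],[0,-13,0],[0,0,-50],[0,0,-60]],"roll":[0,0,0,0,0]}' | tail -3
python3 -m handwheel '{"jaw":[0,0,0,0,0],"translation":[[-50,30,-30],[-60,20,0],[-60,0,0],[-30,0,0],[0,0,0]],"roll":[0,0,0,0,0]}' | tail -3
python3 - <<'E'
from h import *
from bench import get_image
goto(world(RACK,[-.022,-.0765,.175])[0],RACK[2])
t=get_image("top")["image"]; s=get_image("side")["image"]
a=cv2.resize(t[155:225,140:275],None,fx=3.6,fy=3.6,interpolation=cv2.INTER_CUBIC); b=cv2.resize(s[140:235,225:290],None,fx=4.5,fy=4.5,interpolation=cv2.INTER_CUBIC)
c=np.zeros((max(a.shape[0],b.shape[0]),a.shape[1]+b.shape[1],3),np.uint8); c[:a.shape[0],:a.shape[1]]=a; c[:b.shape[0],a.shape[1]:]=b
cv2.imwrite("pics/p4.png",c)
E
```

```text
contact_force: [0.3, 0.8, -0.4]
finger_gap: 0.0004
grasp_force: 0.0
contact_force: [-0.3, 0.1, 0.4]
finger_gap: -0.0001
grasp_force: 0.0
t 10.90 grasp [ 0.3204 -0.04    0.3137] yaw 9.44 tilt -1.0000 F [-0.35  0.09  0.42] gap -0.0001 gf 0.0 | delta now [198.3   7.1 138.9] | roll -0.0 then [198.5   7.3 138.7]
```

View pics/p4.png

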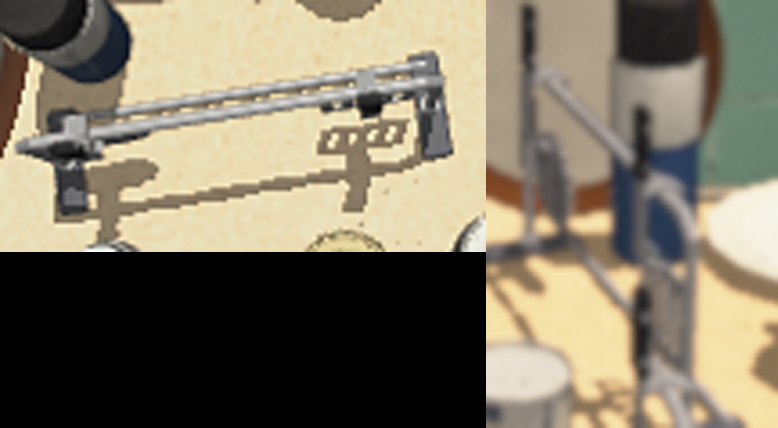

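Both hang upright and still: skimmer hook at (75,125), turner hook at (369,88). Side grip tops are at about (528,8) and (641,107).

Run:
```python
from h import *
sp=lambda u,v:(225+(u-486+.5)/4.5-.5,140+(v+.5)/4.5-.5)
for n,us,h in (("sk",(528,7),(74,121)),("tu",(641,107),(369,86))):
    print(n,loc(S.atz([sp(*us)],.232)[0]),loc(T.atz([tc(*h)],.178)[0]))
g=[.472,-.280]
goto([*g,.32],np.radians(1.0))
goto([*g,.208],np.radians(1.0))
```

```text
sk [-14.27019775 104.58489067] [ 10.41170594 110.46923463]
tu [ -12.01422331 -103.46647125] [   3.47133277 -103.29377541]
t 11.00 grasp [ 0.3221 -0.0401  0.3137] yaw 9.47 tilt -1.0000 F [ 0.6  -0.32  1.35] gap 0.0002 gf 0.0 | delta now [108.4 261.3  -6.1] | roll 8.5 then [145.7 242.5  -6.3]
t 11.00 grasp [ 0.3221 -0.0401  0.3137] yaw 9.47 tilt -1.0000 F [ 0.6  -0.32  1.35] gap 0.0002 gf 0.0 | delta now [108.3 261.2 105.9] | roll 8.5 then [145.7 242.5 105.7]
```

Clear room: blade edges at about −65 and +67 mm, so the ladle goes near local y = +1. Now fetch the ladle.

```bash
python3 -m handwheel '{"jaw":[0.6,0.6,0.6,0.6,0.6],"translation":[[0,0,-6],[28.5,48.5,0],[28.5,48.5,0],[28.5,48.5,0],[28.5,48.5,0]],"roll":[8.5,0,0,0,0]}' | tail -3
python3 -m handwheel '{"jaw":[0.6,0.6],"translation":[[28.5,48.5,0],[0,0,0]],"roll":[0,0]}' | tail -3
python3 - <<'E'
from h import *
goto([.469,-.280,.208],np.radians(1.0))
E
```

```text
contact_force: [1.0, 0.4, 0.8]
finger_gap: 0.051
grasp_force: 0.0
contact_force: [-0.8, 1.1, 0.9]
finger_gap: 0.0514
grasp_force: 0.0
t 11.88 grasp [ 0.4701 -0.2827  0.3174] yaw 0.88 tilt -1.0000 F [-0.77  1.06  0.88] gap 0.0514 gf 0.0 | delta now [ -0.8  -2.6 109.4] | roll -0.1 then [ -1.   -2.7 109.4]
```

```bash
python3 -m handwheel '{"jaw":[0.6,0.6,0.6,0.6,0.6],"translation":[[-1,-2.6,25],[0,0,30],[0,0,30],[0,0,20],[0,0,4.4]],"roll":[0,0,0,0,0]}' | tail -3
python3 -m handwheel '{"jaw":[0.5,0.4,0.3,0.2,0],"translation":[[0,0,0],[0,0,0],[0,0,0],[0,0,0],[0,0,0]],"roll":[0,0,0,0,0]}' | tail -3
python3 -m handwheel '{"jaw":[0,0,0],"translation":[[0,0,0],[0,0,0],[0,0,0]],"roll":[0,0,0]}' | tail -3
python3 - <<'E'
from h import *
goto([.469,-.280,.208],np.radians(1.0))
E
```

```text
contact_force: [-0.8, -0.8, 1.1]
finger_gap: 0.0511
grasp_force: 0.0
contact_force: [-1.9, 0.9, 5.5]
finger_gap: 0.0166
grasp_force: 58.3
contact_force: [-1.5, 0.0, 6.2]
finger_gap: 0.0169
grasp_force: 58.3
t 13.50 grasp [ 0.4672 -0.2784  0.2105] yaw 0.93 tilt -1.0000 F [-1.55  0.05  6.2 ] gap 0.0169 gf 58.3 | delta now [1.8 1.7 2.5] | roll -0.1 then [1.8 1.7 2.5]
```

Gripped: gap 17 mm, 58 N. Lift 50 mm, draw back, then rise.

```bash
python3 -m handwheel '{"jaw":[0,0,0,0,0],"translation":[[0,0,-5],[0,0,-10],[0,0,-15],[0,0,-15],[0,0,-7]],"roll":[0,0,0,0,0]}' | tail -3
python3 -m handwheel '{"jaw":[0,0,0,0,0],"translation":[[0,0,0],[-5,0,0],[-15,0,0],[-20,0,0],[-20,0,0]],"roll":[0,0,0,0,0]}' | tail -3
python3 -m handwheel '{"jaw":[0,0,0,0,0],"translation":[[-20,0,0],[-10,0,0],[0,0,-20],[0,0,-40],[0,0,-20]],"roll":[0,0,0,0,0]}' | tail -3
python3 - <<'E'
from h import *
from bench import get_image
cv2.imwrite("pics/lift_top.png",get_image("top")["image"]);cv2.imwrite("pics/lift_side.png",get_image("side")["image"])
goto(world(RACK,[-.0135-.085,.001,.34])[0],RACK[2])
E
```

```text
contact_force: [0.3, -0.5, -1.4]
finger_gap: 0.0171
grasp_force: 58.4
contact_force: [-0.2, -0.5, -0.7]
finger_gap: 0.0167
grasp_force: 58.4
contact_force: [0.8, 0.0, -1.5]
finger_gap: 0.0171
grasp_force: 58.8
t 15.47 grasp [ 0.3773 -0.2801  0.3437] yaw 0.93 tilt -1.0000 F [ 0.49 -0.75 -1.06] gap 0.0171 gf 58.8 | delta now [  57.2 -328.5    3.1] | roll -8.5 then [ 105.2 -316.4    3.7]
```

```bash
python3 -m handwheel '{"jaw":[0,0,0,0,0],"translation":[[0,0,0],[10,-32,0],[16.8,-50,0],[16.8,-50,0],[16.8,-50,0]],"roll":[-8.5,0,0,0,0]}' | tail -3
python3 -m handwheel '{"jaw":[0,0,0,0,0],"translation":[[16.8,-50,0],[16.8,-50,0],[6.7,-34.4,0],[0,0,0],[0,0,0]],"roll":[0,0,0,0,0]}' | tail -3
python3 - <<'E'
from h import *
from bench import get_image
goto(world(RACK,[-.1033,.001,.2555])[0],RACK[2])
d=get_image("side"); s=d["image"]; t=get_image("top")["image"]; cv2.imwrite("pics/stage_side.png",s);cv2.imwrite("pics/stage_top.png",t)
l=cv2.imread("pics/lift_side.png")
m=(cv2.absdiff(s,l).max(2)>25).astype(np.uint8)
# predicted bowl at lift: origin
def ladle(g,yaw,dx=.0183,dz=-.0405):
    return np.array([g[0]+np.cos(yaw)*dx,g[1]+np.sin(yaw)*dx,g[2]+dz])
def bowlpix(o,yaw):
    a=np.linspace(0,2*np.pi,24); rim=np.c_[.006+.03*np.cos(a),.03*np.sin(a),0*a-.097]; bot=[[.006,0,-.127]]
    P=world([o[0],o[1],yaw],np.r_[rim,bot]); P[:,2]+=o[2]; return S.proj(P)
for g,yaw in(((.3773,-.2801,.3437),.016),):
    q=bowlpix(ladle(g,yaw),yaw); print("pred rim u",q[:24,0].min(),q[:24,0].max(),"v",q[:24,1].min(),q[:24,1].max(),"bottom",q[24])
    u0,u1=int(q[:24,0].min())-18,int(q[:24,0].max())+18; v0=int(q[:24,1].min())-12
    sub=m[v0:v0+50,u0:u1]
    for i,r in enumerate(sub): print(v0+i,"".join(".#"[x] for x in r))
    print("cols from",u0)
E
```

```text
contact_force: [0.8, 0.0, -0.8]
finger_gap: 0.0174
grasp_force: 58.8
contact_force: [0.3, 0.1, -2.2]
finger_gap: 0.0171
grasp_force: 59.0
t 16.73 grasp [0.4242 0.0486 0.3412] yaw 9.45 tilt -1.0000 F [ 0.27  0.1  -2.19] gap 0.0171 gf 59.0 | delta now [ 0.3  0.1 85.7] | roll 0.0 then [ 0.2  0.1 85.7]
pred rim u 217.3483555683451 242.5265654249407 v 209.7196658087363 222.29610537908445 bottom [230.17580521 226.61201912]
197 ......................#......................................
198 ......................##.....................................
199 .....................###.....................................
200 .....................####....................................
201 .....................###.....................................
202 .....................###.....................................
203 ....................####.....................................
204 ....................####.....................................
205 ....................####.....................................
206 ....................####.....................................
207 ...............
[... 1934 characters left out ...]
..........................
237 .............................................................
238 .............................................................
239 .............................................................
240 .............................................................
241 .............................................................
242 .............................................................
243 .............................................................
244 .............................................................
245 .............................................................
246 .............................................................
cols from 199
```

The bowl's silhouette matches prediction within 1 px, so the ladle is held straight where expected. Descend to the insertion height and go forward under the bar.

```bash
python3 -m handwheel '{"jaw":[0,0,0,0,0],"translation":[[0,0,25],[0,0,35],[0,0,20],[0,0,5.5],[0,0,0]],"roll":[0,0,0,0,0]}' | tail -3
python3 -m handwheel '{"jaw":[0,0,0,0,0],"translation":[[10,0,0],[15,0,0],[15,0,0],[12,0,0],[8,0,0]],"roll":[0,0,0,0,0]}' | tail -3
python3 -m handwheel '{"jaw":[0,0,0,0,0],"translation":[[8,0,0],[8,0,0],[5,0,0],[4,0,0],[0,0,0]],"roll":[0,0,0,0,0]}' | tail -3
python3 - <<'E'
from h import *
goto(world(RACK,[-.0183,.001,.2105])[0],RACK[2])
E
```

```text
contact_force: [-0.2, 1.0, -0.9]
finger_gap: 0.0167
grasp_force: 59.0
contact_force: [0.4, -0.6, -1.1]
finger_gap: 0.0172
grasp_force: 59.0
contact_force: [-0.6, 0.2, -2.1]
finger_gap: 0.0171
grasp_force: 59.0
t 18.70 grasp [0.5084 0.0629 0.2564] yaw 9.43 tilt -1.0000 F [-0.56  0.2  -2.05] gap 0.0171 gf 59.0 | delta now [-0.2  0.4 45.9] | roll -0.0 then [-0.2  0.4 45.9]
```

```bash
python3 -m handwheel '{"jaw":[0,0,0,0,0],"translation":[[0,0,5],[0,0,5],[0,0,5],[0,0,5],[0,0,0]],"roll":[0,0,0,0,0]}' | tail -3
python3 -c "
from h import *
goto(world(RACK,[-.0183,.001,.2105])[0],RACK[2])"
```

```text
contact_force: [-0.0, -0.5, -1.1]
finger_gap: 0.0172
grasp_force: 59.0
t 19.32 grasp [0.5081 0.0629 0.236 ] yaw 9.43 tilt -1.0000 F [-0.03 -0.46 -1.1 ] gap 0.0172 gf 59.0 | delta now [ 0.1  0.5 25.5] | roll -0.0 then [ 0.1  0.5 25.5]
```

```bash
python3 -m handwheel '{"jaw":[0,0,0,0,0],"translation":[[0,0,6],[0,0,6],[0,0,5],[0,0,3],[0,0,2]],"roll":[0,0,0,0,0]}' | tail -3
python3 -m handwheel '{"jaw":[0,0,0],"translation":[[0,0,1.5],[0,0,1],[0,0,0]],"roll":[0,0,0]}' | tail -3
python3 -c "
from h import *
goto(world(RACK,[-.0183,.001,.2105])[0],RACK[2])"
```

```text
contact_force: [0.2, 0.4, -0.8]
finger_gap: 0.0173
grasp_force: 59.0
contact_force: [-0.5, 0.9, -1.2]
finger_gap: 0.0173
grasp_force: 59.0
t 20.32 grasp [0.5083 0.0629 0.212 ] yaw 9.44 tilt -1.0000 F [-0.53  0.87 -1.17] gap 0.0173 gf 59.0 | delta now [-0.1  0.4  1.5] | roll -0.0 then [-0.1  0.4  1.5]
```

```bash
for i in 1 2; do :; done; python3 -m handwheel '{"jaw":[0,0],"translation":[[0,0,1.5],[0,0,0]],"roll":[0,0]}' | tail -3
python3 -m handwheel '{"jaw":[0,0],"translation":[[0,0,1],[0,0,0]],"roll":[0,0]}' | tail -3
python3 -m handwheel '{"jaw":[0,0],"translation":[[0,0,1],[0,0,0]],"roll":[0,0]}' | tail -3
```

```text
contact_force: [2.1, 0.2, 1.5]
finger_gap: 0.0173
grasp_force: 59.4
contact_force: [2.2, 0.1, 6.6]
finger_gap: 0.017
grasp_force: 60.2
contact_force: [-1.8, -0.6, 16.4]
finger_gap: 0.0168
grasp_force: 61.3
```

Seated: the bar takes the load at the expected height. Relieve the pressure, open slowly and rise straight up.

```bash
python3 -m handwheel '{"jaw":[0,0,0.25,0.3,0.35],"translation":[[0,0,-1.8],[0,0,0],[0,0,0],[0,0,0],[0,0,0]],"roll":[0,0,0,0,0]}' | tail -3
python3 -m handwheel '{"jaw":[0.45,0.5,0.5,0.5,0.5],"translation":[[0,0,0],[0,0,0],[0,0,-3],[0,0,-8],[0,0,-15]],"roll":[0,0,0,0,0]}' | tail -3
python3 -m handwheel '{"jaw":[0.5,0.5,0.5,0.5,0.5],"translation":[[0,0,-30],[0,0,-50],[-60,0,-20],[-60,0,0],[-60,0,0]],"roll":[0,0,0,0,0]}' | tail -3
python3 -m handwheel '{"jaw":[0.5,0.5,0.5,0.5,0.5],"translation":[[0,50,0],[0,50,0],[0,50,0],[0,0,0],[0,0,0]],"roll":[0,0,0,0,0]}' | tail -3
python3 -m handwheel '{"jaw":[0.5,0.5,0.5,0.5,0.5],"translation":[[0,0,0],[0,0,0],[0,0,0],[0,0,0],[0,0,0]],"roll":[0,0,0,0,0]}' | head -2
python3 - <<'E'
from h import *
from bench import get_image
t=get_image("top")["image"]; s=get_image("side")["image"]
a=cv2.resize(t[155:245,140:275],None,fx=3.6,fy=3.6,interpolation=cv2.INTER_CUBIC); b=cv2.resize(s[140:270,225:290],None,fx=4.5,fy=4.5,interpolation=cv2.INTER_CUBIC)
c=np.zeros((max(a.shape[0],b.shape[0]),a.shape[1]+b.shape[1],3),np.uint8); c[:a.shape[0],:a.shape[1]]=a; c[:b.shape[0],a.shape[1]:]=b
cv2.imwrite("pics/p5.png",c); print(c.shape)
E
```

```text
contact_force: [-0.4, 0.9, -0.3]
finger_gap: 0.0301
grasp_force: 0.0
contact_force: [0.8, -0.7, 0.2]
finger_gap: 0.0427
grasp_force: 0.0
contact_force: [0.5, 1.1, 1.0]
finger_gap: 0.0431
grasp_force: 0.0
contact_force: [0.2, -0.4, 0.8]
finger_gap: 0.0425
grasp_force: 0.0
time_s: 24.2
tcp_pos: [0.3561, -0.1144, 0.4908]
(585, 778, 3)
```

View pics/p5.png

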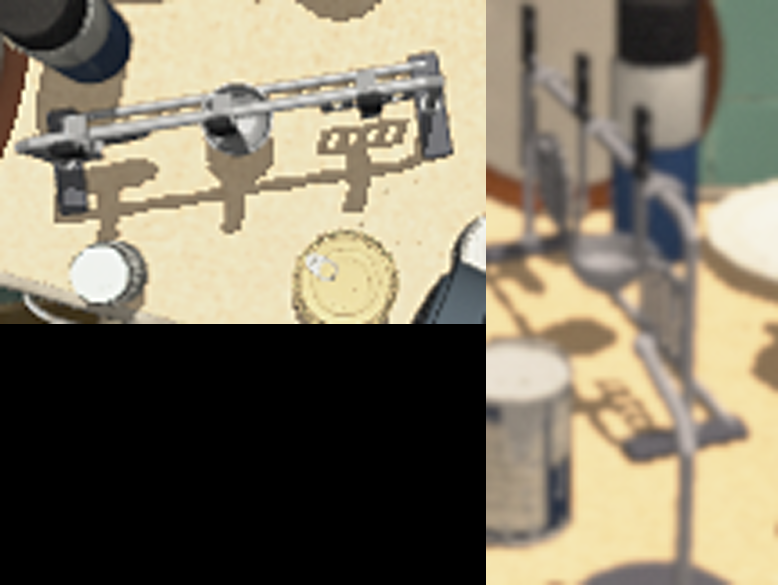

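The ladle (bowl at (237,118)) hangs midway between skimmer (75,125) and turner (369,88), with clear gaps. All three are upright with grips toward the robot, and the tins and shaker haven't moved.

```bash
python3 -m handwheel '{"jaw":[0.5,0.5,0.5,0.5,0.5],"translation":[[0,0,0],[0,0,0],[0,0,0],[0,0,0],[0,0,0]],"roll":[0,0,0,0,0]}' | head -1
python3 -c "
from bench import ctrl; print(ctrl.sign_off())"
```

```text
time_s: 24.92
the job is handed in; nothing more can be done
None
```

The ladle hangs fully hooked on the rack midway between the spread-apart turner and skimmer, all three upright and clear of one another in the last pictures, and the job was handed in at about 25 s; the gripper's body brushed the turner's grip while I was sliding them apart, but it settled back upright.

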